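# Start a timed dish wash on the orbital shaker

## Task

Start the timed wash of the dishes: on the shaker, press the raised end of the rocker fully down to switch the power on, then push the round key fully down so that it latches, and last press the long bar on the timer all the way down and let it spring back. Press only these three, in this order: leave the shaker's square key and the timer's small round stud alone. Only press with the fingertips; pick nothing up, and leave the timer, the dishes and the other things where they are.

Things in the scene. Friction and masses are not known exactly. Their poses are not given: they have to be found in the camera images.
- shaker: fixed white dish shaker, 220 (x) x 200 (y) mm, origin at the centre of its underside on the table. Its x axis points from the grey control strip nearest the robot (deck 50 mm up) to the platform with the dishes (from x = 12 mm on, 60 mm up). On the strip, at x = -67 mm, stand the rocker (y = 62 mm) and the round and square keys (at y = -2 and -62 mm, in either order).
- rocker_far_end (a point): the raised end, to press: point on the upper face of the rocker, 24 mm from its pivot towards the platform (shaker +x), 72 mm above the table when off, 62 mm when on (hard stop, still clear of the deck). The rocker is a black paddle 64 (shaker x) x 26 x 8 mm, pivot 63 mm above the table; beside the pivot stand two cheeks 14 mm long, up to 59 mm high.
- rocker (a joint): rocker angle: about 0 (0 to 0.04) = off, far end up; 0.4 rad = fully on, far end down. No spring: it stays where it is left; about 1.5 N on the end point moves it.
- round_key_top (a point): centre of the top of the shaker's round key, a black cylinder 28 mm across. No spring, it stays where it is left; about 2.5 N pushes it down, into a hard stop. It stands 18 mm above the deck when up, 10 mm when down, in a bezel 38 mm across and 4 mm high. The key to push.
- round_key (a joint): Joint of the round key: 0 = up, 0.008 m = fully down.
- square_key_top (a point): centre of the top of the shaker's square key, a black block 27 x 27 mm, 60 mm from the round one, centre to centre. No spring, it stays where it is left; about 2.5 N pushes it down, into a hard stop. It stands 18 mm above the deck when up, 10 mm when down, in a bezel 38 mm across and 4 mm high. Not to be pressed.
- square_key (a joint): Joint of the square key: 0 = up, 0.008 m = fully down.
- timer: loose bench timer, a white slab 64 (x) x 150 (y) x 28 mm, about 0.5 kg (0.35 to 0.7), on rubber feet, lying on the table; origin at the centre of its underside, z up, its x axis pointing away from the robot. On its top are a long bar at y = +42 mm, a dark display in the middle and a small round stud at y = -52 mm.
- timer_bar_top (a point): centre of the top of the timer's long bar, a grey block 22 (timer x) x 42 (timer y) mm, 44 mm above the table when up; the frame round it is 30 mm above the table. The control to press: a spring pushes it up, 1.9 N to start and 4.9 N when fully down, into a hard stop.
- timer_bar (a joint): Joint of the timer's long bar, sprung up: 0 = up, 0.008 m = fully down.
- timer_stud_top (a point): centre of the top of the timer's small round stud, 14 mm across, 44 mm above the table; sprung like the bar. Not to be pressed.
- timer_stud (a joint): Joint of the timer's small stud, sprung up: 0 = up, 0.008 m = fully down.
- petri_0: petri dish, 62 mm across, 16 mm high, lying loose on the shaker's platform; origin at the centre of its underside; leave it
- petri_1: a second dish like it on the platform; leave it
- label_tape: roll of tape, 62 mm across, 19 mm high, lying loose about 100 mm behind the timer; leave it
- slide_pack: small carton of glass slides, 28 x 80 x 27 mm, lying loose about 90 mm in front of the timer; leave it
- forceps: pair of forceps, 123 mm long, 9 mm high, lying at the left side of the work; leave it
- marker_black: black marker pen, 138 mm long, 13 mm thick, lying at the right side of the work; leave it

How it is judged:
On the way, in this order (a step that is already met when the one before it is completed fails the run):
1. the rocker is switched on (value of joint rocker above 0.33 rad), for 0.1 s.
2. the round key is latched down, the rocker still on (value of joint round_key above 0.006 m and value of joint rocker above 0.33 rad), for 0.1 s.
3. the timer's bar is pressed down (all of step 2 and value of joint timer_bar above 0.006 m), for 0.05 s.
4. the timer's bar has sprung back (value of joint timer_bar below 0.002 m), for 0.1 s.
At the end, for the whole second after the job is handed in: rocker on (over 0.33 of 0.4 rad), round key down (over 6 of 8 mm), square key and timer stud not pressed (under 3 mm), timer bar back up (under 2 mm), timer flat on the table and at rest, timer and the other loose things within 30 mm of where they were (all of step 2 and value of joint each of square_key, timer_stud below 0.003 m and value of joint timer_bar below 0.002 m and height (world z) of timer below 0.005 m and angle between timer's own z axis and vertical below 0.05 rad and linear speed of timer below 0.02 m/s and not (distance of timer from where it was at the start of the episode above 0.03 m) and not (distance of petri_0 from where it was at the start of the episode above 0.03 m) and not (distance of petri_1 from where it was at the start of the episode above 0.03 m) and not (distance of label_tape from where it was at the start of the episode above 0.03 m) and not (distance of slide_pack from where it was at the start of the episode above 0.03 m) and not (distance of forceps from where it was at the start of the episode above 0.03 m) and not (distance of marker_black from where it was at the start of the episode above 0.03 m)); the robot touches nothing.
It fails at once if the square key or the timer's stud is pressed (3 mm) (value of joint any of square_key, timer_stud above 0.003 m).
It fails at once if the round key is pushed (3 mm) before the rocker is on (value of joint round_key above 0.003 m and value of joint rocker below 0.3 rad).
It fails at once if the timer's bar is pressed (3 mm) before the rocker is on and the round key is down (value of joint timer_bar above 0.003 m and (value of joint round_key below 0.006 m or value of joint rocker below 0.3 rad)).
It fails at once if the timer is lifted or tipped up (10 mm, 0.15 rad) (height (world z) of timer above 0.01 m or angle between timer's own z axis and vertical above 0.15 rad).
It fails at once if the timer or another loose thing is moved more than 30 mm (distance of any of timer, petri_0, petri_1, label_tape, slide_pack, forceps, marker_black from where it was at the start of the episode above 0.03 m).
It also fails if it takes over 45 s, if anything falls off the work surface, if the arm or the gripper's body presses on something with over 40 N, if the wrist force passes 120 N, or if a joint passes its speed limit or range.

## Robot

A 6-joint arm with a two-finger parallel gripper is mounted at the origin on a cart in front of the work surface, level with it; the furniture and walls round the work are solid. World frame = base frame: x ahead of the robot, y to its left, z up, the work surface at z = 0. Lengths are in m, angles in rad, forces in N, time in s.
With the tool pointing down it reaches from about 0.275 to 0.85 m from the base axis. Payload 5.2 kg.
Tool frame: the origin (TCP) lies at the very end of the fingers, on their centre line; the grasp point (between the pads) lies tcp_to_grasp behind it (tcp_to_grasp is the distance from the TCP to the grasp point, in m); y points along the fingers, z is the direction in which the jaws open and shut, and the axes are right-handed (so a half turn about y gives the same grasp; the last joint's range is limited). The gripper opens to 85 mm and grips with 20 to 120 N. Pads are 22 mm wide; open, the fingers measure 114 mm over their backs; the gripper's body (76 mm by 85 mm) begins 54 mm behind the grasp point. The pads swing forward as they close: fully open they stand 13 mm farther back than shut.
Start: joints at [-1.498, 0.259, 1.535, -0, 1.348, -0.203], TCP at [0.15, -0.529, 0.231] pointing down, gripper open.
Joint ranges: [-3.14, 3.14], [-0.91, 2.08], [0.19, 2.58], [-1.22, 4.36], [0.22, 2.71], [-3.12, 3.12]. Speed limits (rad/s): [2.57, 2.57, 3.14, 3.14, 3.14, 3.14].

## Interface

Orientations are given as a 3x3 rotation matrix whose columns are the frame's x, y, z axes.
In Python, from bench import * gives the robot as it stands.
- The arm moves only by the tool carry_out, never from a script. Its argument "targets" is text: rows parted by semicolons, each of 5 numbers parted by spaces: the shift along the world's x, y, z in mm, then the turn about the world's z in degrees, then the opening, from 0 (shut) to 1 (fully open). In form: dx dy dz yaw gripper; .... A call has 1 to 10 rows; each row is the pose to reach, as a shift and turn from the pose commanded when the call began; what a row does not reach only later rows make up. A row lasts 1/12 s, in which the tool goes at most 41.7 mm and 7.16 degrees, less where a joint would pass 70% of its speed; a pose out of reach is approached as far as the arm can. A call with a gripper value outside its range is refused whole. The fingers move at their own pace and stop on an object; "squeeze" is the grip in N (left out, the last holds). Time passes only in rows, so rows that repeat a pose let the fingers close. It gives the time, the measured TCP pose, the force and the opening at its end, in the units of the state.
- state(): the state, without advancing time (a new reading comes with each control period).
- capture(name): name is "side" or "top"; returns a dict with "img" (400x640x3 uint8, red, green, blue), "vertical_fov" (degrees; the focal length in pixels is half the picture's height over the tangent of half this angle, whatever the lens; pixels are square), "cx", "cy" (the principal point, pixels), "k1" (the pictures are not rectified: a ray, as slopes to the right and down, at radius r is drawn at 1 + k1 r^2 times it, then the intrinsics apply), "R" (3x3) and "t" (3): a world point X has camera coordinates R X + t. Camera axes: x right, y down, z forward; pixel columns grow to the right and rows downward; lengths in m; the calibration is good to about 2 mm. A picture is of the moment at which its call begins. There is no depth.
- sign_off(): hands the job in, once; it reports no verdict.
Trained networks look in the newest picture that a camera, given by its name, has taken for a name from the list of things; names that differ only in an ending like _2 or _b are one class to them, and where a whole thing is asked for, a point or a joint stands for the part that bears it (a point fixed in the world has none). Each returns a list of dicts, best first, with "p" (0 to 1); they miss things now and then, are a little off and sometimes report something else, mostly with a low value. They report only what shows in the picture. A call takes as long as a camera call.
- look_for(camera, thing): "at" ([x, y, z] in m, in world coordinates, good to about 4 mm: the middle of the surface that is visible of it).
The state is a dict: "time": time; "joint_positions": joint angles; "joint_vel": joint speeds; "joint_efforts": joint torques, N m; "position": TCP position; "eef_rot": TCP orientation; "contact_force": force on the tool from outside, world axes, zero at the start; "torque": the same for the moment, N m; "gripper_width": finger opening in m.
Only numpy, scipy, OpenCV 4.12 (cv2) and the standard library are available. Lean on these libraries where they do the work, as an engineer would, in place of code of your own. Each camera call takes 0.05 s, during which the arm holds its last target. There are 200 camera calls.

## Working session

There is one attempt and no reset: what is moved stays moved. The work goes in short steps, Python scripts to look and compute and a tool call to move; the robot and the scene stay as the last step left them, time stands still between calls to the robot, and variables do not carry over. Pictures are saved under pics/ and viewed, about 8 in all and at most 12, crops included, and the job is handed in when it is done.

Besides the shell and the picture viewer there is one more tool, called as name(argument=value, ...) on one line, values as JSON. carry_out: Moves the arm, as the interface text tells. Its arguments: {"type":"object","properties":{"targets":{"type":"string"},"squeeze":{"type":"number"}},"required":["targets"]}

```bash
mkdir -p pics
python3 - <<'E'
from bench import *
import cv2
s=state(); print(s['time'],s['position'],s['eef_rot'],s['gripper_width'],s['contact_force'])
for c in ['side','top']:
    d=capture(c); cv2.imwrite(f'pics/{c}0.png',d['img'][:,:,::-1]); print(c,d['vertical_fov'],d['cx'],d['cy'],d['k1'],d['R'],d['t'])
    for n in ['rocker_far_end','round_key_top','square_key_top','timer_bar_top','timer_stud_top','timer','shaker','slide_pack','label_tape']:
        print(n,[(round(x['p'],2),[round(float(v),4) for v in x['at']]) for x in look_for(c,n)[:2]])
E
```

```text
0.0 [ 0.14973562 -0.52863854  0.23045069] [[-9.62212263e-01 -1.35388629e-04  2.72300462e-01]
 [-2.72300215e-01  1.91382410e-03 -9.62210440e-01]
 [-3.90862834e-04 -9.99998159e-01 -1.87837137e-03]] 0.08543160963383097 [-0.45481946  0.31072988  0.13830787]
side 44.88933510153226 314.82659659144554 200.81522963082747 -0.014368044279791783 [[-0.30059176 -0.95374354  0.00422541]
 [-0.69345029  0.21550908 -0.68751911]
 [ 0.6548063  -0.20959269 -0.72615399]] [0.16751059 0.44462145 1.01130343]
rocker_far_end [(0.52, [0.4673, 0.219, 0.0316]), (0.47, [0.5133, -0.0613, 0.0711])]
round_key_top [(0.48, [0.5203, 0.4035, 0.0055])]
square_key_top []
timer_bar_top [(0.72, [0.5155, -0.061, 0.0704])]
timer_stud_top []
timer [(0.75, [0.5549, 0.197, 0.0312]), (0.63, [0.6193, -0.1458, 0.0783])]
shaker []
slide_pack [(0.95, [0.4679, 0.2171, 0.0289])]
label_tape [(0.56, [0.6593, 0.1864, 0.0216])]
top 51.41281765912979 315.7176689337438 199.2597768176629 -0.007370408371418773 [[ 1.52290901e-02 -9.99878121e-01  3.43778151e-03]
 [-9.77239162e-01 -1.56116815e-02 -2.11565346e-01]
 [ 2.11593230e-01 -1.37587003e-04 -9.77357809e-01]] [0.00264568 0.5589963  1.15613821]
rocker_far_end [(0.64, [0.4865, -0.0637, 0.0615])]
round_key_top [(0.18, [0.5366, -0.1133, 0.0524])]
square_key_top []
timer_bar_top [(0.44, [0.5615, 0.2311, 0.0418])]
timer_stud_top []
timer [(0.69, [0.5595, 0.1885, 0.0299])]
shaker [(0.76, [0.5398, -0.1181, 0.0492])]
slide_pack [(0.58, [0.4803, 0.2136, 0.0259])]
label_tape [(0.56, [0.663, 0.1881, 0.0159])]
```

View pics/top0.png

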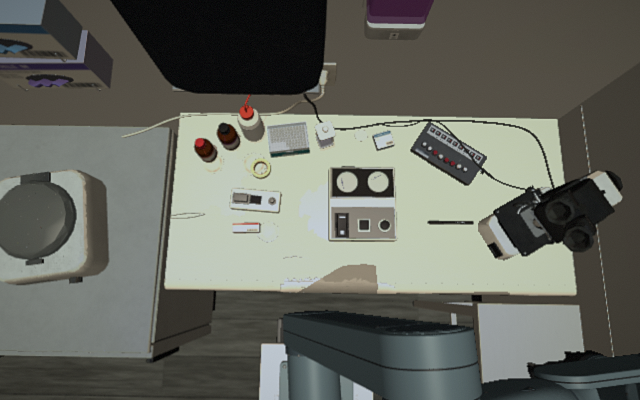

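View pics/side0.png

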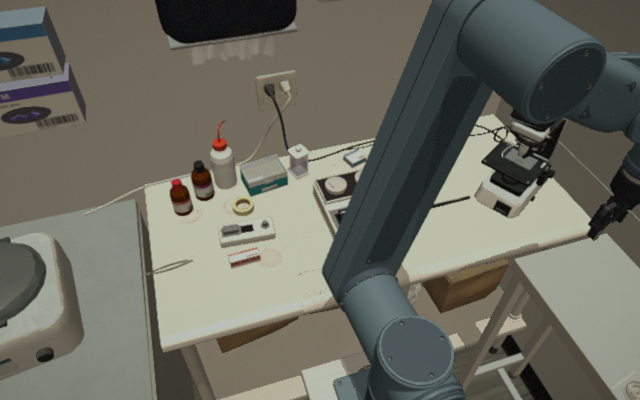

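The top view shows the shaker at about (363,204), with the rocker at (342,224) and the keys at (364,226) and (384,226). The timer is at (256,200), with its bar on the left at about (240,198). The arm hides the strip in the side view. I'll enlarge the top view to tell the keys apart.

Run:
```python
import cv2
i=cv2.imread('pics/top0.png')
a=cv2.resize(i[160:250,322:404],None,fx=6,fy=6,interpolation=cv2.INTER_CUBIC)
b=cv2.resize(i[180:240,225:290],None,fx=4,fy=4,interpolation=cv2.INTER_CUBIC)
import numpy as np
c=np.zeros((540,760,3),np.uint8); c[:540,:492]=a; c[:240,496:756]=b
cv2.imwrite('pics/crop0.png',c)
```

```text
(no output)
```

View pics/crop0.png

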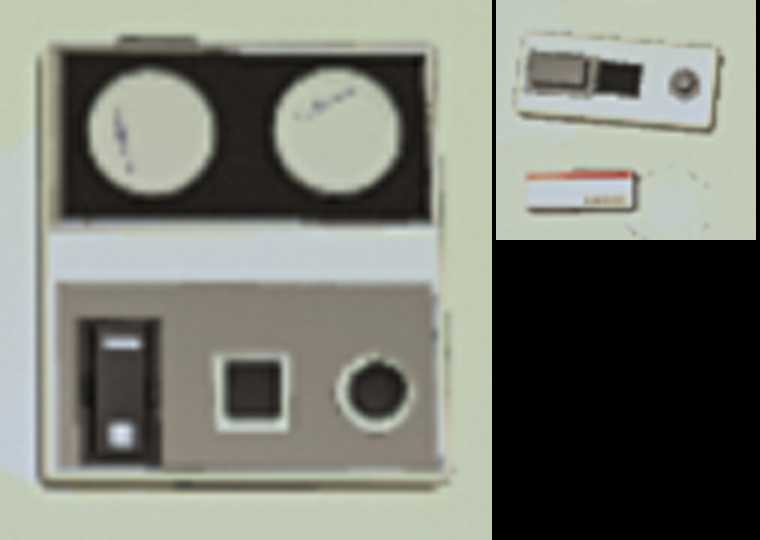

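The square key is the middle one, crop (253,389), and the round key is the right one, (377,389). The rocker is centred near (121,392). On the timer, the bar is at the left and the stud at the right. Next I'll convert these pixels to world positions at the known heights.

```bash
cat > h.py <<'E'
from bench import *
import numpy as np, cv2
def ray(d,u,v,z):
    H=d['img'].shape[0]; f=H/2/np.tan(np.radians(d['vertical_fov']/2))
    p=np.array([(u-d['cx'])/f,(v-d['cy'])/f]); q=p.copy()
    for _ in range(20): q=p/(1+d['k1']*(q@q))
    R=np.array(d['R']);t=np.array(d['t']); C=-R.T@t; w=R.T@np.array([*q,1])
    return C+w*(z-C[2])/w[2]
E
python3 - <<'E'
from h import *
d=capture('top')
def cr(n,u,v,z,x0,y0,s): 
    p=ray(d,(u+.5)/s-.5+x0,(v+.5)/s-.5+y0,z); print(n,p.round(4)); return p
A=(322,160,6);B=(225,180,4)
r=cr('round',377,389,.068,*A);s=cr('square',253,389,.068,*A)
cr('rocker mid',121,392,.063,*A);cr('I mark',121,342,.071,*A)
for u,v in [(55,283),(432,283),(438,468),(55,468)]: cr('deck',u,v,.05,*A)
b=cr('bar',61,72,.044,*B);t=cr('stud',189,83,.044,*B)
print('keys',np.linalg.norm(r-s),np.degrees(np.arctan2((s-r)[1],(s-r)[0]))-90,'timer',np.linalg.norm(b-t),np.degrees(np.arctan2((b-t)[1],(b-t)[0]))-90)
for u,v in [(525,33),(718,46),(712,130),(515,113)]: cr('timer corner',u-496,v,.028,*B)
E
```

```text
round [ 0.4864 -0.187   0.068 ]
square [ 0.4854 -0.1276  0.068 ]
rocker mid [ 0.4838 -0.0648  0.063 ]
I mark [ 0.5067 -0.0642  0.071 ]
deck [ 0.5392 -0.0332  0.05  ]
deck [ 0.5421 -0.218   0.05  ]
deck [ 0.4511 -0.2187  0.05  ]
deck [ 0.4483 -0.0339  0.05  ]
bar [0.5637 0.2364 0.044 ]
stud [0.5569 0.1412 0.044 ]
keys 0.05937870016639946 0.8956553647714003 timer 0.09547857648319119 -4.098290918571706
timer corner [0.5969 0.2652 0.028 ]
timer corner [0.5892 0.1191 0.028 ]
timer corner [0.5247 0.1214 0.028 ]
timer corner [0.5353 0.2691 0.028 ]
```

carry_out(targets="200 260 0 -16 0;200 260 0 -16 0;200 260 0 -16 0;200 260 0 -16 0;200 260 0 -16 0;200 260 0 -16 0;200 260 0 -16 0;200 260 0 -16 0;200 260 0 -16 0;200 260 0 -16 0", squeeze=20)

```text
time: 1.88
position: [0.3508, -0.2676, 0.2316]
eef_rot: [[-1.0, 0.0, 0.001], [-0.001, -0.001, -1.0], [-0.0, -1.0, 0.001]]
contact_force: [-0.8, -1.0, -0.6]
gripper_width: -0.0003
```

carry_out(targets="162 204 0 0 0;162 204 0 0 0;162 204 0 0 0;162 204 0 0 0;162 204 0 0 0;162 204 0 0 0;162 204 0 0 0;162 204 -110 0 0;162 204 -110 0 0;162 204 -110 0 0")

```text
time: 2.72
position: [0.5104, -0.0662, 0.1182]
eef_rot: [[-1.0, -0.003, -0.004], [0.004, 0.0, -1.0], [0.003, -1.0, -0.0]]
contact_force: [-0.2, -0.6, -1.1]
gripper_width: 0.0002
```

Run:
```python
from h import *
s=state(); print(s['time'],s['position'],s['contact_force'])
out=np.zeros((460,800,3),np.uint8)
for k,c in enumerate(['side','top']):
    d=capture(c); R=np.array(d['R']);t=np.array(d['t']);f=200/np.tan(np.radians(d['vertical_fov']/2))
    q=R@s['position']+t; u,v=f*q[0]/q[2]+d['cx'],f*q[1]/q[2]+d['cy']; print(c,u,v)
    x,y=int(u)-50,int(v)-57
    out[:,k*400:k*400+400]=cv2.resize(d['img'][y:y+115,x:x+100,::-1],(400,460),interpolation=cv2.INTER_CUBIC)
cv2.imwrite('pics/h1.png',out)
```

```text
2.7167 [ 0.51036706 -0.06617865  0.11822783] [-0.21158149 -0.62933357 -1.11492737]
side 344.3724742392799 198.97564270468462
top 343.567248821758 212.37735147290255
```

View pics/h1.png

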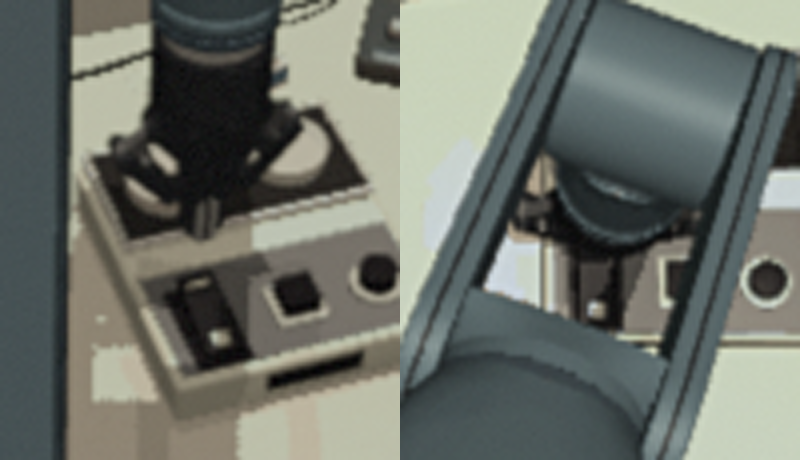

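The tool is above the rocker's far end. In the side view the rocker's "I" mark is at crop (197,285), the square key at (297,292) and the round key at (380,273). I'll check these against the top-view positions.

Run:
```python
from h import *
d=capture('side')
for n,u,v,z in [('I',197,285,.0715),('o',218,337,.063),('sq',297,292,.068),('rd',380,273,.068),('tip',204,235,.118)]: print(n,ray(d,(u+.5)/4-.5+294,(v+.5)/4-.5+141,z).round(4))
```

```text
I [ 0.5076 -0.0633  0.0715]
o [ 0.4668 -0.0639  0.063 ]
sq [ 0.4845 -0.1268  0.068 ]
rd [ 0.4839 -0.1873  0.068 ]
tip [ 0.509  -0.0664  0.118 ]
```

carry_out(targets="0 2 -20 0 0;0 2 -35 0 0;0 2 -40 0 0;0 2 -43 0 0;0 2 -46 0 0;0 2 -49 0 0;0 2 -52 0 0;0 2 -54 0 0;0 2 -54 0 0;0 2 -54 0 0")

```text
time: 3.7
position: [0.512, -0.0633, 0.0676]
eef_rot: [[-1.0, 0.0, -0.003], [0.003, -0.0, -1.0], [-0.0, -1.0, 0.0]]
contact_force: [0.0, -0.8, 1.3]
gripper_width: 0.0001
```

carry_out(targets="0 0 -2 0 0;0 0 -3 0 0;0 0 -4 0 0;0 0 -4 0 0")

```text
time: 4.03
position: [0.5124, -0.0633, 0.0634]
eef_rot: [[-1.0, 0.001, -0.003], [0.003, -0.0, -1.0], [-0.001, -1.0, 0.0]]
contact_force: [2.0, 0.4, 2.1]
gripper_width: 0.0001
```

carry_out(targets="0 0 -1 0 0;0 0 -1 0 0;0 0 -2 0 0;0 0 -2 0 0")

```text
time: 4.37
position: [0.5126, -0.0634, 0.0629]
eef_rot: [[-1.0, 0.002, -0.003], [0.003, -0.001, -1.0], [-0.002, -1.0, 0.001]]
contact_force: [-0.5, 0.9, 14.4]
gripper_width: 0.0001
```

The rocker is on its hard stop at 14 N. Next I lift and move over the round key.

carry_out(targets="0 0 30 0 0;0 0 60 0 0;-27 -124 60 0 0;-27 -124 60 0 0;-27 -124 60 0 0;-27 -124 60 0 0;-27 -124 60 0 0;-27 -124 30 0 0;-27 -124 30 0 0;-27 -124 30 0 0")

```text
time: 5.2
position: [0.4831, -0.185, 0.0898]
eef_rot: [[-1.0, -0.005, -0.002], [0.002, 0.004, -1.0], [0.005, -1.0, -0.003]]
contact_force: [0.3, 0.4, -0.6]
gripper_width: -0.0001
```

Run:
```python
from h import *
s=state(); print(s['time'],s['position'],s['contact_force'])
d=capture('side'); x,y=294,141
cv2.imwrite('pics/h2.png',cv2.resize(d['img'][y:y+120,x:x+150,::-1],(750,600),interpolation=cv2.INTER_CUBIC))
```

```text
5.2 [ 0.48306905 -0.18495764  0.08979404] [ 0.30698975  0.380632   -0.57387771]
```

View pics/h2.png

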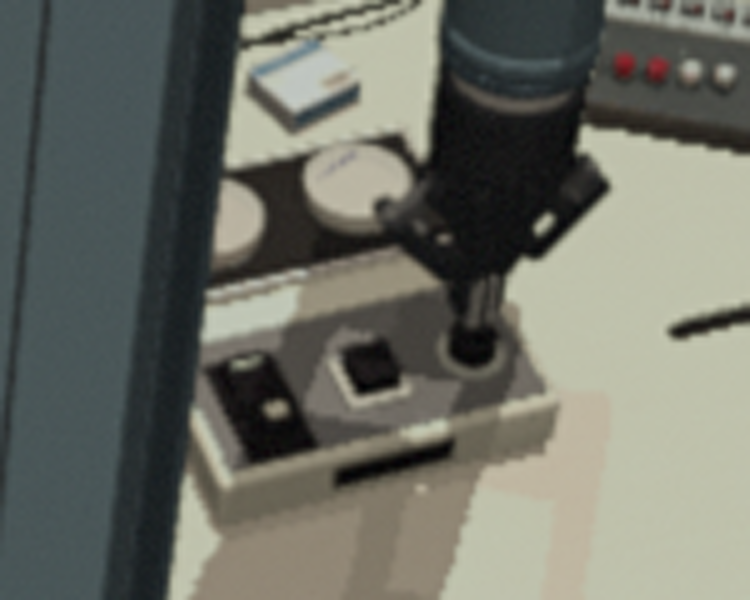

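The rocker has visibly flipped: its near end is up, at (275,405). The tip stands over the round key at (475,345). I press it now.

carry_out(targets="2 -2 -10 0 0;2 -2 -18 0 0;2 -2 -21 0 0;2 -2 -23 0 0;2 -2 -25 0 0;2 -2 -27 0 0;2 -2 -28 0 0;2 -2 -29 0 0;2 -2 -29 0 0")

```text
time: 6.0
position: [0.4869, -0.1893, 0.0623]
eef_rot: [[-1.0, 0.0, -0.003], [0.003, -0.0, -1.0], [-0.0, -1.0, 0.0]]
contact_force: [-0.1, 0.1, -0.5]
gripper_width: -0.0001
```

carry_out(targets="0 1 -2 0 0;0 1 -3 0 0;0 1 -4 0 0;0 1 -4 0 0")

```text
time: 6.33
position: [0.4874, -0.1889, 0.0599]
eef_rot: [[-1.0, 0.002, -0.003], [0.003, -0.002, -1.0], [-0.002, -1.0, 0.002]]
contact_force: [-3.2, 0.8, 14.3]
gripper_width: -0.0002
```

The round key is on its hard stop, at z 0.0599 (60 mm expected) with 14 N. Next I lift and go over the timer bar.

carry_out(targets="0 0 40 0 0;0 0 80 0 0;76 425 100 0 0;76 425 100 0 0;76 425 100 0 0;76 425 100 0 0;76 425 100 0 0;76 425 100 0 0;76 425 100 0 0;76 425 100 0 0")

```text
time: 7.17
position: [0.5455, 0.1416, 0.1538]
eef_rot: [[-1.0, 0.001, -0.004], [0.004, -0.0, -1.0], [-0.001, -1.0, 0.0]]
contact_force: [0.7, -1.2, -0.3]
gripper_width: -0.0
```

carry_out(targets="18 94 0 -4 0;18 94 0 -4 0;18 94 0 -4 0;18 94 0 -4 0;18 94 0 -4 0;18 94 0 -4 0")

```text
time: 7.67
position: [0.5631, 0.2323, 0.1533]
eef_rot: [[-0.997, -0.001, -0.074], [0.074, -0.001, -0.997], [0.001, -1.0, 0.001]]
contact_force: [0.4, 0.3, 0.4]
gripper_width: -0.0002
```

Run:
```python
from h import *
s=state(); print(s['time'],s['position'],s['contact_force'])
d=capture('side'); x,y=200,175
cv2.imwrite('pics/h3.png',cv2.resize(d['img'][y-60:y+100,x-10:x+200,::-1],(788,600),interpolation=cv2.INTER_CUBIC))
```

```text
7.6667 [0.56311431 0.23232172 0.15333001] [0.41297177 0.32120982 0.35946135]
```

View pics/h3.png

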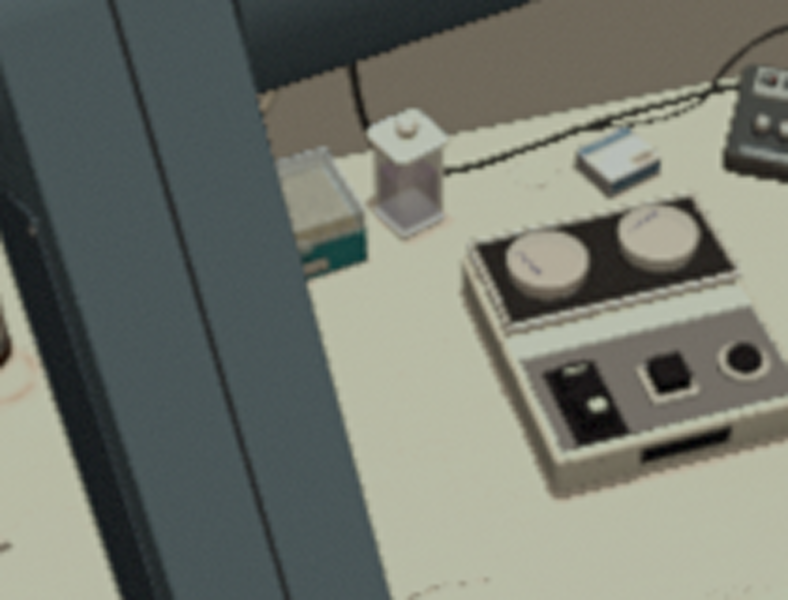

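The side view shows the rocker on, the round key low at (745,358) and the square key still up. The arm hides the timer here, so I rely on the top-view fix, which agreed with the timer's corners.

carry_out(targets="1 4 -35 0 0;1 4 -70 0 0;1 4 -90 0 0;1 4 -100 0 0;1 4 -104 0 0;1 4 -107 0 0;1 4 -110 0 0;1 4 -112 0 0;1 4 -112 0 0")

```text
time: 8.47
position: [0.5657, 0.2374, 0.043]
eef_rot: [[-0.997, 0.003, -0.073], [0.073, 0.0, -0.997], [-0.003, -1.0, -0.0]]
contact_force: [1.2, -1.7, 2.5]
gripper_width: 0.0002
```

carry_out(targets="-1 -1 -3 0 0;-1 -1 -5 0 0;-1 -1 -7 0 0;-1 -1 -8 0 0;-1 -1 -9 0 0;-1 -1 -10 0 0;-1 -1 -10 0 0")

```text
time: 9.05
position: [0.5651, 0.2371, 0.0357]
eef_rot: [[-0.997, 0.005, -0.073], [0.073, 0.001, -0.997], [-0.005, -1.0, -0.001]]
contact_force: [-3.6, -1.6, 23.7]
gripper_width: -0.0001
```

The bar is on its hard stop, at z 0.0357 (36 mm expected) with 24 N. Now I release it and back off.

carry_out(targets="0 0 5 0 0;0 0 12 0 0;0 0 40 0 0;0 0 80 0 0;0 0 120 0 0;0 0 180 0 0;0 0 180 0 0;-100 -200 180 0 0;-100 -200 180 0 0;-100 -200 180 0 0")

```text
time: 9.88
position: [0.5057, 0.1242, 0.2112]
eef_rot: [[-0.997, -0.002, -0.071], [0.071, -0.0, -0.997], [0.002, -1.0, 0.0]]
contact_force: [0.9, -1.0, 0.1]
gripper_width: 0.0002
```

carry_out(targets="-130 -300 0 0 0;-130 -300 0 0 0;-130 -300 0 0 0;-130 -300 0 0 0;-130 -300 0 0 0;-130 -300 0 0 0;-130 -300 0 0 0;-130 -300 0 0 0;-130 -300 0 0 0;-130 -300 0 0 0")

```text
time: 10.72
position: [0.3762, -0.1763, 0.2112]
eef_rot: [[-0.997, -0.002, -0.078], [0.078, 0.002, -0.997], [0.002, -1.0, -0.001]]
contact_force: [-0.0, 0.8, 0.4]
gripper_width: -0.0001
```

Run:
```python
from h import *
s=state(); print(s['time'],s['position'],s['contact_force'],np.abs(s['joint_vel']).max())
out=np.zeros((600,790,3),np.uint8)
for k,c in enumerate(['side','top']):
    d=capture(c)
    im=d['img'][150:280,140:480,::-1] if c=='side' else d['img'][145:250,165:440,::-1]
    out[k*300:k*300+300]=cv2.resize(im,(790,300),interpolation=cv2.INTER_CUBIC)
cv2.imwrite('pics/h4.png',out)
```

```text
10.7167 [ 0.37615056 -0.17626456  0.21116473] [-0.04433234  0.83161805  0.42015145] 0.06492200975606054
```

View pics/h4.png

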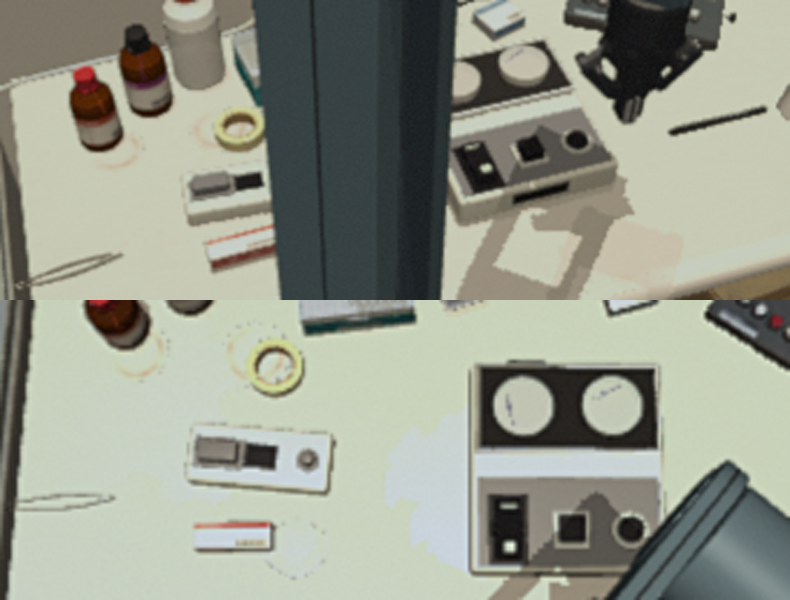

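The timer sits where it was with its bar raised, the rocker is on, the round key is low, the square key is up and the other things are undisturbed. The arm is clear, so I hand the job in.

```bash
python3 -c "
from bench import *
print(sign_off())"
```

```text
the job is handed in; nothing more can be done
None
```

I pressed the three controls in order and handed the job in at about 10.8 s; `sign_off()` gives no verdict.

| Control | Stopped at | Force | Expected |
|---|---|---|---|
| Rocker, raised end | z 62.9 mm | 14 N | hard stop, about 62 mm at the end point |
| Round key | z 59.9 mm | 14 N | 60 mm |
| Timer bar | z 35.7 mm | 24 N | 36 mm |

**Last pictures:** The rocker is tilted on, the round key is low and the square key is up. The timer's bar has sprung back and its stud is untouched. The timer, the dishes and the other loose things look unmoved, judged by eye rather than measured. The arm is clear of everything, with wrist force near 0.

**Checks that disagreed:** The networks did badly on the small parts. They missed the square key and the stud, gave a false hit for the round key, and from the side camera placed the timer bar on the shaker. I used pixel positions from the top camera instead; for the shaker they agreed with the side camera within about 3 mm. The side camera could not see the timer during the approach, so I relied on the top view, which agreed with the timer's corners.

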